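# Light the seedling with the hand lamp

### The job

Draw the hand lamp out of the three-hole holder, turn it to a slant of about 45 degrees with its lens pointing down at the leaves of the one sprouted plug in the seedling tray, and hold it there steadily so that its beam falls on the leaves from about 10 cm away. Finish while still holding the lamp up in the gripper, resting on nothing; do not touch the plugs or the tray with it, and leave everything else where it stands.

Things in the scene. Friction and masses are not known exactly. Their poses are not given: they have to be found in the camera images.
- lamp: Hand lamp: bare aluminium torch, 158 mm long, 0.13 kg, the tallest thing in the holder, standing free, lens down, in one hole (4 mm play; lens 10 mm, tail 168 mm above the bench); pulls straight up. Origin: lens centre; z axis: from lens to tail; the beam leaves along -z. Head 34 mm diameter up to z = 32 mm, tapering to a plain round barrel, 26 mm diameter, from z = 42 to 158 mm
- holder: Fixed white plastic block, 225 mm (its x) by 62 mm (its y) by 70 mm high, with three round holes 38 mm in diameter and 60 mm deep in a row along its x axis at x = -70, 0 and 70 mm. Origin at the centre of its underside. Any hole may hold the lamp; it may stand on either side of the bench
- tray: Fixed black open seedling tray, 260 mm (its x) by 190 mm (its y) by 50 mm high, walls and floor 5 mm; origin at the centre of its underside. It stands across the bench from the holder
- leaves (a point): The middle of the small green four-leaf sprout (about 50 mm across, soft: can be seen but not felt) on the sprouted plug, 62 mm above that plug's foot, about 67 mm above the bench
- sprouted: The sprouted plug: a brown peat plug 42 mm in diameter and 38 mm high, loose on the tray floor, the only one with a sprout; origin at the centre of its underside
- plug1: A bare brown peat plug without sprout, 42 mm in diameter and 38 mm high, loose on the tray floor; origin at the centre of its underside
- plug2: A bare brown peat plug without sprout, 42 mm in diameter and 38 mm high, loose on the tray floor; origin at the centre of its underside
- plug3: A bare brown peat plug without sprout, 42 mm in diameter and 38 mm high, loose on the tray floor; origin at the centre of its underside
- plug4: A bare brown peat plug without sprout, 42 mm in diameter and 38 mm high, loose on the tray floor; origin at the centre of its underside
- plug5: A bare brown peat plug without sprout, 42 mm in diameter and 38 mm high, loose on the tray floor; origin at the centre of its underside
- tube: Capped clear sample tube, 33 mm in diameter (cap 36 mm), 88 mm long, standing in another hole of the holder, its top 98 mm above the bench; origin at the centre of its underside
- sprayer: Small white pocket spray bottle, 33 mm in diameter, 96 mm high with nozzle, standing in another hole of the holder, its top 106 mm above the bench; origin at the centre of its underside
- beaker: Loose glass beaker, 56 mm in diameter, 70 mm high; origin at the centre of its underside
- dish: Loose closed clear culture dish, 56 mm in diameter, 14 mm thick, lying on the bench; origin at the centre of its underside
- flask: Loose glass jar with lid, 56 mm in diameter, 110 mm high; origin at the centre of its underside
Mind the look-alikes: they are no part of the job. What is shaped like the tube but purple or yellow is not meant.

How it is judged:
By the outcome, as a careful person would: the job done as asked, in the order asked, and still so for the second after the job is handed in, while the arm keeps its last pose, push and grip.
It also fails if it takes over 35 s, if anything falls off the work surface, if the arm or the gripper's body presses on something with over 40 N, if the wrist force passes 120 N, or if a joint passes its speed limit or range.

### The arm

A 6-joint arm with a two-finger parallel gripper is mounted at the origin on the work surface. World frame = base frame: x ahead of the robot, y to its left, z up, the work surface at z = 0. Lengths are in mm, angles in rad, forces in N, time in s.
With the tool pointing down it reaches from about 275 to 1000 mm from the base axis. Payload 8.4 kg.
Tool frame: the origin (TCP) lies on the centre line of the jaws, within the pads' length; the fingertips stand 17 mm ahead of it and the grasp point (between the pads) lies 2 mm behind it (env.finger_overhang is the distance from the TCP to the fingertips, in mm); z points along the fingers, y is the line along which they close (so a half turn about z gives the same grasp; the last joint's range is limited). The gripper opens to 85 mm and grips with 20 to 120 N. Pads are 22 mm wide; open, the fingers measure 114 mm over their backs; the gripper's body (76 mm by 85 mm) begins 54 mm behind the grasp point. The pads swing forward as they close: fully open they stand 13 mm farther back than shut.
Start: joints at [1.109, 0.353, 1.633, -0, 1.155, -0.002], TCP at [277.355, 560.091, 248.281] pointing down, gripper open.
Joint ranges: [-2.63, 2.63], [-0.92, 2.1], [0.06, 2.66], [-1.3, 4.44], [0, 2.69], [-3.02, 3.02]. Speed limits (rad/s): [2.22, 2.22, 2.79, 3.14, 3.14, 3.14].

### API

Orientations are given as a 3x3 rotation matrix whose columns are the frame's x, y, z axes.
In Python, from bench import observe, cams, job, env gives the robot as it stands.
- The arm moves only by the tool servo_tool, never from a script. Its argument "deltas" is a list of rows, each a list of 3 entries, a list of its own where there are three numbers: the turn, a rotation vector about the tool's x, y, z in degrees, then the shift along the tool's x, y, z in cm, then the opening, from -1 (shut) to 1 (fully open). In form: [[[wx, wy, wz], [dx, dy, dz], fingers], ...]. A call has 1 to 10 rows; each row shifts and turns the commanded pose from where the row before left it, along the tool's axes as they then stand; what a row does not reach is not made up. A row lasts 1/12 s, in which the tool goes at most 41.7 mm and 7.16 degrees, less where a joint would pass 70% of its speed; a pose out of reach is approached as far as the arm can. A call with a gripper value outside its range is refused whole. The fingers move at their own pace and stop on an object; the grip force is fixed at half the most. Time passes only in rows, so rows that do not move let the fingers close. It gives the time, the measured TCP pose, the force, the opening and the grip force at its end, in the units of the state.
- observe(): the state, without advancing time (a new reading comes with each control period).
- cams.grab_frame(name): name is "side" or "top"; returns the picture (480x640x3 uint8, red, green, blue); there is no depth.
- cams.camera_info(name): a dict with "K" (3x3 intrinsics, pixels), "dist" ([k1, k2, p1, p2, k3] as OpenCV has them; the pictures are not rectified), "extrinsics" (4x4, takes a point from world to camera coordinates). Camera axes: x right, y down, z forward; pixel columns grow to the right and rows downward; lengths in mm; the calibration is good to about 2 mm. A picture is of the moment at which its call begins. camera_info takes no time and is no camera call.
- job.hand_in(): hands the job in; it is judged then, once.
The state is a dict: "clock": time; "qpos": joint angles; "qd": joint speeds; "effort": joint torques, N m; "eef_pos": TCP position; "tool_rot": TCP orientation; "force": force on the tool from outside, world axes, zero at the start; "ft_torque": the same for the moment, N m; "opening": opening from 0.0 (shut) to 1.0 (fully open); "grip_force": force on a finger pad.
Only numpy, scipy, OpenCV 4.12 (cv2) and the standard library are available. Lean on these libraries where they do the work, as an engineer would, in place of code of your own. Each camera call takes 0.05 s, during which the arm holds its last target. There are 200 camera calls.

## Working session

There is one attempt and no reset: what is moved stays moved. The work goes in short steps, Python scripts to look and compute and a tool call to move; the robot and the scene stay as the last step left them, time stands still between calls to the robot, and variables do not carry over. Pictures are saved under pics/ and viewed, at most 10 in all, crops included, and the job is handed in when it is done.

Besides the shell and the picture viewer there is one more tool, called by a JSON object that holds its "name" and its "arguments". servo_tool: Moves the arm, as the interface text tells. Its arguments: {"type":"object","properties":{"deltas":{"type":"array"}},"required":["deltas"]}

```bash
mkdir -p pics; ls
python3 - <<'E'
from bench import observe,cams,job,env
import cv2,numpy as np
s=observe();print(s['clock'],s['eef_pos'],np.round(s['tool_rot'],3).tolist(),s['opening'])
for n in('top','side'):
    cv2.imwrite(f'pics/{n}0.png',cams.grab_frame(n)[...,::-1]);i=cams.camera_info(n);print(n,i['K'],i['dist'],np.round(i['extrinsics'],3).tolist())
E
```

```text
pics
0.0 [277.14791952 559.67719505 247.55305069] [[-0.896, 0.444, -0.001], [0.444, 0.896, -0.001], [0.0, -0.001, -1.0]] 0.99962624450838
top [[437.39756394   0.         317.07007396]
 [  0.         437.39756394 240.06033355]
 [  0.           0.           1.        ]] [-0.07446862  0.          0.          0.          0.        ] [[0.018, -1.0, 0.023, -2.186], [-0.997, -0.019, -0.068, 565.715], [0.069, -0.022, -0.997, 710.288], [0.0, 0.0, 0.0, 1.0]]
side [[621.99172405   0.         312.86801725]
 [  0.         621.99172405 254.48285765]
 [  0.           0.           1.        ]] [-0.09307355  0.          0.          0.          0.        ] [[0.927, -0.375, -0.016, -526.271], [-0.294, -0.699, -0.652, 223.415], [0.233, 0.609, -0.758, 1098.918], [0.0, 0.0, 0.0, 1.0]]
```

View pics/top0.png

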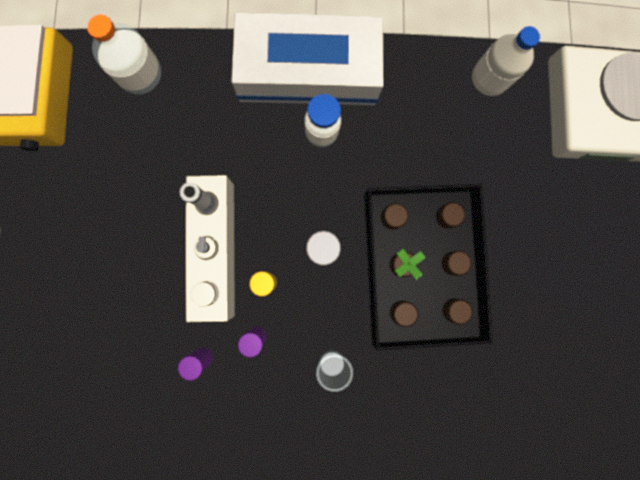

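View pics/side0.png

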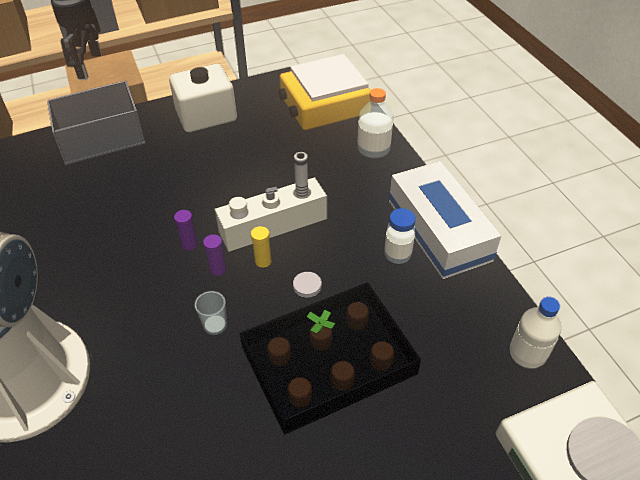

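The top view shows the lamp tail at (190,192), the lamp in the holder's far hole, and the sprout at (409,264). The side view shows the tail at (301,157) and the sprout at (320,322). The holder spans (186,177)–(235,321) in the top view, and the tray is on the robot's right.

```bash
cat > h.py <<'E'
from bench import observe,cams,job,env
import cv2,numpy as np
I={n:cams.camera_info(n) for n in('top','side')}
def ray(n,p):
    i=I[n];E=np.array(i['extrinsics']);u=cv2.undistortPoints(np.array([[p]],float),np.array(i['K']),np.array(i['dist']))[0,0]
    return -E[:3,:3].T@E[:3,3],E[:3,:3].T@np.array([u[0],u[1],1])
def plane(n,p,z):
    c,d=ray(n,p);return c+d*(z-c[2])/d[2]
def tri(a,b):
    (c,d),(e,f)=ray('top',a),ray('side',b)
    t=np.linalg.lstsq(np.stack([d,-f],1),e-c,rcond=None)[0];A,B=c+d*t[0],e+f*t[1]
    return (A+B)/2,np.linalg.norm(A-B)
def proj(n,P):
    i=I[n];E=np.array(i['extrinsics']);return cv2.projectPoints(np.array([P],float),cv2.Rodrigues(E[:3,:3])[0],E[:3,3],np.array(i['K']),np.array(i['dist']))[0][0,0]
E
python3 - <<'E'
from h import *
np.set_printoptions(precision=1,suppress=True)
t=cv2.imread('pics/top0.png').astype(int);s=cv2.imread('pics/side0.png').astype(int)
g=[]
for im in(t,s):
    m=((im[...,1]>im[...,2]+40)&(im[...,1]>im[...,0]+40)).astype(np.uint8)
    n,l,st,c=cv2.connectedComponentsWithStats(m);k=1+np.argmax(st[1:,4]);print(st[k],c[k]);g.append(c[k])
print('leaves',tri(*g),plane('top',g[0],67),plane('side',g[1],67))
print('tail',tri((190,192),(301,156)),plane('top',(190,192),168),plane('side',(301,156),168))
w=(t.min(2)>150).astype(np.uint8);n,l,st,c=cv2.connectedComponentsWithStats(w)
for k in range(1,n):
    x,y,ww,hh,a=st[k]
    if a>2000 and x>150 and x<230 and y>150:
        r=cv2.minAreaRect(np.argwhere(l==k)[:,::-1].astype(np.float32));print(r);b=cv2.boxPoints(r)
        for p in b:print(p,plane('top',p,70))
tray=[(366,191),(479,186),(490,340),(376,346)]
for p in tray:print('tray',plane('top',p,50))
for nme,p,z in(('jar',(324,110),110),('yellow',(262,284),90),('dish',(323,248),14),('sprayer',(203,243),106),('beaker',(335,372),50)):print(nme,plane('top',p,z))
for i,im in enumerate((t,s)):
    x,y=[(150,160),(260,140)][i];c=im[y:y+90,x:x+120].astype(np.uint8);c=cv2.resize(c,None,fx=6,fy=6,interpolation=cv2.INTER_CUBIC)[:, :400];
    g=c if i==0 else np.hstack([g,c])
cv2.imwrite('pics/crop.png',g)
E
```

```text
[396 249  29  30 449] [409.6 263.5]
[307 310  28  23 299] [320.2 320.6]
leaves (array([ 528.3, -134.9,   72.1]), np.float64(0.08324504110645536)) [ 528.4 -136.1   67. ] [ 529.6 -131.6   67. ]
tail (array([618. , 183. , 166.5]), np.float64(2.3403730480954663)) [616.6 182.9 168. ] [618.6 181.2 168. ]
((203.50341796875, 248.427978515625), (145.08335876464844, 46.13452911376953), 89.5416488647461)
[179.9 176.1] [658.7 226.8  70. ]
[226.  175.7] [660.5 154.1  70. ]
[227.2 320.8] [435.4 145.2  70. ]
[181.  321.2] [433.2 216.3  70. ]
tray [644.6 -68.7  50. ]
tray [ 657.9 -255.8   50. ]
tray [ 407.4 -272.9   50. ]
tray [397.  -87.4  50. ]
jar [755.3   3.5 110. ]
yellow [493.4  91.1  90. ]
dish [552.9  -1.9  14. ]
sprayer [552.1 177.6 106. ]
beaker [355.5 -23.   50. ]
```

View pics/crop.png

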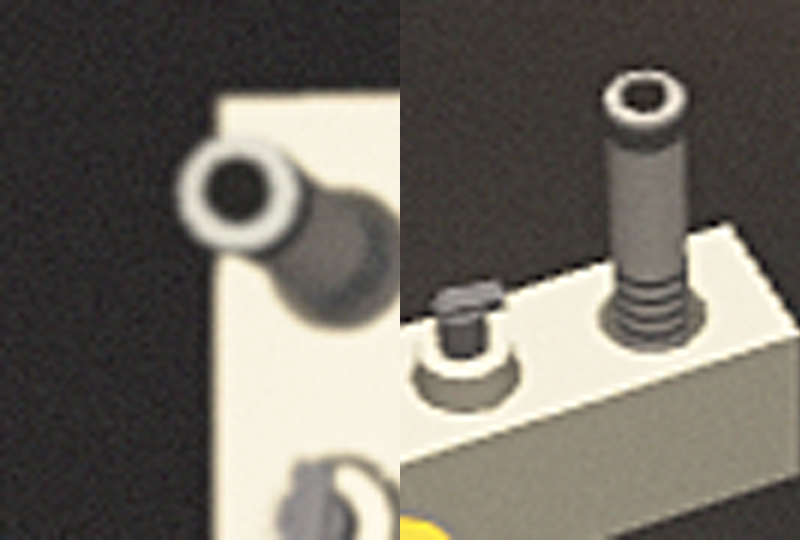

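The crop confirms the lamp stands nearly upright, with its tail ring at top (189.7,192) and side (300.8,156.3). That puts the axis at about (617,182) with the tail at z≈167. The leaves are at about (528,-135,68). I'll grasp from above at TCP z≈128, then tilt 45° so the lens points toward -y.

{"name": "servo_tool", "arguments": {"deltas": [[[0,0,0],[-2.4,-0.95,0],1],[[0,0,0],[-2.4,-0.95,0],1],[[0,0,0],[-2.4,-0.95,0],1],[[0,0,0],[-2.4,-0.95,0],1],[[0,0,0],[-2.4,-0.95,0],1],[[0,0,0],[-2.4,-0.95,0],1],[[0,0,0],[-2.4,-0.95,0],1],[[0,0,0],[-2.4,-0.95,0],1],[[0,0,0],[-2.4,-0.95,0],1],[[0,0,0],[-2.4,-0.95,0],1]]}}

```text
clock: 0.93
eef_pos: [450.8, 367.3, 248.0]
tool_rot: [[-0.896, 0.444, -0.0], [0.444, 0.896, -0.0], [0.0, -0.001, -1.0]]
force: [0.3, -0.2, -1.2]
opening: 0.997
grip_force: 0.0
```

{"name": "servo_tool", "arguments": {"deltas": [[[0,0,0],[-2.4,-0.95,0],1],[[0,0,0],[-2.4,-0.95,0],1],[[0,0,0],[-2.4,-0.95,0],1],[[0,0,0],[-2.4,-0.95,0],1],[[0,0,0],[-2.4,-0.95,0],1],[[0,0,0],[-2.4,-0.95,0],1],[[0,0,0],[-2.4,-0.95,0],1],[[0,0,0],[-2.0,-0.8,0],1],[[0,0,0],[-1.2,-0.5,0],1],[[0,0,0],[0,0,0],1]]}}

```text
clock: 1.77
eef_pos: [595.4, 206.6, 247.9]
tool_rot: [[-0.895, 0.446, -0.0], [0.446, 0.895, -0.001], [-0.0, -0.001, -1.0]]
force: [-1.2, -0.2, 1.0]
opening: 1.003
grip_force: 0.0
```

Run:
```python
from h import *
s=observe();R=np.array(s['tool_rot']);p=np.array(s['eef_pos'])
print(s['clock'],p,np.round(R,3).tolist(),s['qpos'],np.round(R.T@(np.array([617,182,p[2]])-p),1),s['force'])
cv2.imwrite('pics/a.png',cams.grab_frame('top')[...,::-1]);print(proj('top',p))
```

```text
1.7667 [595.44578737 206.59939421 247.86322535] [[-0.895, 0.446, -0.0], [0.446, 0.895, -0.001], [-0.0, -0.001, -1.0]] [ 3.31890438e-01  3.61609665e-01  1.62177653e+00 -6.35924013e-04
  1.15844735e+00 -7.76818364e-01] [-30.3 -12.4   0. ] [-1.18159081 -0.23634486  0.96082255]
[150.63850007 197.52508455]
```

{"name": "servo_tool", "arguments": {"deltas": [[[0,0,0],[-1.5,-0.6,0],1],[[0,0,0],[-1.5,-0.6,0],1],[[0,0,0],[0,0,1.0],1],[[0,0,0],[0,0,2.0],1],[[0,0,0],[0,0,2.0],1],[[0,0,0],[0,0,1.0],1],[[0,0,0],[0,0,0],1]]}}

```text
clock: 2.4
eef_pos: [614.1, 184.0, 185.3]
tool_rot: [[-0.896, 0.444, -0.005], [0.444, 0.896, -0.001], [0.004, -0.003, -1.0]]
force: [-0.9, -0.9, -1.0]
opening: 1.003
grip_force: 0.0
```

Run:
```python
from h import *
s=observe();R=np.array(s['tool_rot']);p=np.array(s['eef_pos'])
print(s['clock'],p,np.round(R.T@(np.array([617,182,p[2]])-p),1),s['force'])
t=cams.grab_frame('top')[...,::-1];d=cams.grab_frame('side')[...,::-1]
cv2.imwrite('pics/b.png',np.hstack([cv2.resize(t[110:290,80:280],(400,360)),cv2.resize(d[60:240,200:400],(400,360))]))
```

```text
2.4 [614.06911381 184.03790623 185.3222505 ] [-3.5 -0.5 -0. ] [-0.88924022 -0.94268058 -0.97173488]
```

View pics/b.png

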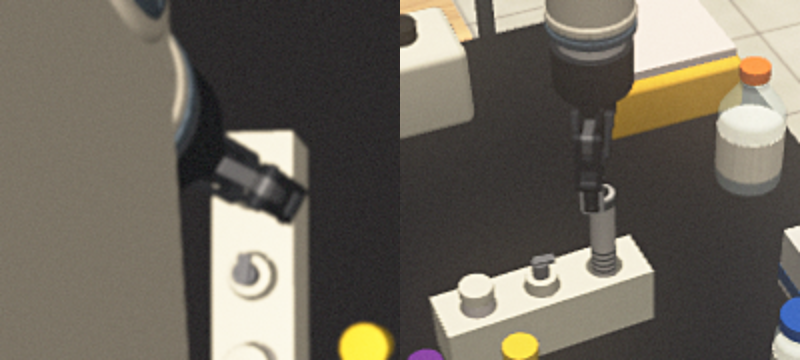

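The side view shows the fingers just above the lamp tail with one finger on either side, in line with the computed offset (-3.5, -0.5 mm). I'll correct that, descend and close.

{"name": "servo_tool", "arguments": {"deltas": [[[0,0,0],[-0.3,-0.05,1.0],1],[[0,0,0],[0,0,1.2],1],[[0,0,0],[0,0,1.2],1],[[0,0,0],[0,0,1.2],1],[[0,0,0],[0,0,0.9],1],[[0,0,0],[0,0,0],1],[[0,0,0],[0,0,0],0.4],[[0,0,0],[0,0,0],0.4],[[0,0,0],[0,0,0],0.4],[[0,0,0],[0,0,0],0.4]]}}

```text
clock: 3.33
eef_pos: [618.7, 182.7, 134.0]
tool_rot: [[-0.896, 0.444, 0.001], [0.444, 0.896, 0.0], [-0.001, 0.001, -1.0]]
force: [-0.1, 0.1, 0.1]
opening: 0.698
grip_force: 0.0
```

{"name": "servo_tool", "arguments": {"deltas": [[[0,0,0],[0,0,0],0],[[0,0,0],[0,0,0],-0.3],[[0,0,0],[0,0,0],-0.5],[[0,0,0],[0,0,0],-0.7],[[0,0,0],[0,0,0],-1],[[0,0,0],[0,0,0],-1],[[0,0,0],[0,0,0],-1],[[0,0,0],[0,0,0],-1],[[0,0,0],[0,0,0],-1]]}}

```text
clock: 4.08
eef_pos: [618.6, 182.8, 133.7]
tool_rot: [[-0.896, 0.444, 0.001], [0.444, 0.896, 0.0], [-0.001, 0.001, -1.0]]
force: [0.3, 1.3, 5.6]
opening: 0.29
grip_force: 59.0
```

{"name": "servo_tool", "arguments": {"deltas": [[[0,0,0],[0,0,-0.5],-1],[[0,0,0],[0,0,-1.0],-1],[[0,0,0],[0,0,-1.5],-1],[[0,0,0],[0,0,-1.5],-1],[[0,0,0],[0,0,-2.0],-1],[[0,0,0],[0,0,-2.0],-1],[[0,0,0],[0,0,-2.0],-1],[[0,0,0],[0,0,-1.5],-1],[[0,0,0],[0,0,-1.0],-1],[[0,0,0],[0,0,0],-1]]}}

```text
clock: 4.92
eef_pos: [619.1, 182.8, 266.0]
tool_rot: [[-0.896, 0.444, 0.003], [0.444, 0.896, 0.001], [-0.003, 0.002, -1.0]]
force: [0.9, 0.1, -0.7]
opening: 0.291
grip_force: 58.9
```

Run:
```python
from h import *
s=observe();R=np.array(s['tool_rot']);p=np.array(s['eef_pos'])
print(s['clock'],p,s['force'],s['opening'],s['grip_force'])
t=cams.grab_frame('top')[...,::-1];d=cams.grab_frame('side')[...,::-1]
print('lens pred',proj('side',p+R[:,2]*124),proj('side',p))
cv2.imwrite('pics/c.png',np.hstack([cv2.resize(t[110:290,80:280],(400,360)),cv2.resize(d[60:240,200:400],(400,360))]))
```

```text
4.9167 [619.1364567  182.75382244 265.98567203] [ 0.91022415  0.05031094 -0.72374509] 0.2909047990124003 58.910191655159
lens pred [301.55467632 165.32734762] [299.39621428 115.01644196]
```

View pics/c.png

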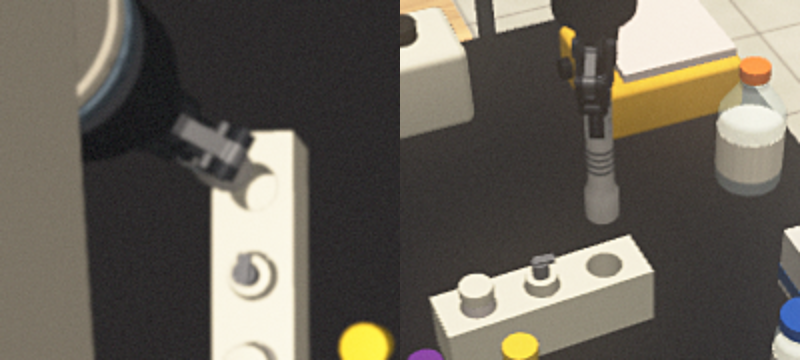

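The lamp hangs straight in the gripper, with the lens at about (301,168) in the side image where I predicted it. It is clear of the now-empty hole. I'll carry it across, then tilt.

{"name": "servo_tool", "arguments": {"deltas": [[[0,0,0],[0.1,-1.0,0],-1],[[0,0,0],[0.1,-2.0,0],-1],[[0,0,0],[0.1,-2.0,0],-1],[[0,0,0],[0.1,-2.0,0],-1],[[0,0,0],[0.1,-2.0,0],-1],[[0,0,0],[0.1,-2.0,0],-1],[[0,0,0],[0.1,-2.0,0],-1],[[0,0,0],[0.1,-2.0,0],-1],[[0,0,0],[0.1,-2.0,0],-1],[[0,0,0],[0.1,-1.2,0],-1]]}}

```text
clock: 5.85
eef_pos: [526.3, 22.1, 262.0]
tool_rot: [[-0.896, 0.444, -0.003], [0.444, 0.896, -0.001], [0.002, -0.002, -1.0]]
force: [-0.0, 0.2, -1.0]
opening: 0.291
grip_force: 59.0
```

{"name": "servo_tool", "arguments": {"deltas": [[[2.2,-1.1,0],[0,0,0],-1],[[4.5,-2.2,0],[0,0,0],-1],[[4.5,-2.2,0],[0,0,0],-1],[[4.5,-2.2,0],[0,0,0],-1],[[4.5,-2.2,0],[0,0,0],-1],[[4.5,-2.2,0],[0,0,0],-1],[[4.5,-2.2,0],[0,0,0],-1],[[4.5,-2.2,0],[0,0,0],-1],[[4.5,-2.2,0],[0,0,0],-1],[[2.2,-1.1,0],[0,0,0],-1]]}}

```text
clock: 6.68
eef_pos: [527.9, 24.5, 261.9]
tool_rot: [[-0.898, 0.44, -0.003], [0.312, 0.631, -0.711], [-0.311, -0.639, -0.704]]
force: [-0.7, -0.2, -2.2]
opening: 0.289
grip_force: 59.3
```

{"name": "servo_tool", "arguments": {"deltas": [[[0,0,0],[0,0,0],-1],[[0,0,0],[0,0,0],-1]]}}

```text
clock: 6.85
eef_pos: [528.1, 24.3, 262.1]
tool_rot: [[-0.898, 0.44, -0.004], [0.314, 0.634, -0.706], [-0.309, -0.635, -0.708]]
force: [0.4, 0.5, -1.5]
opening: 0.292
grip_force: 59.2
```

```bash
cat > st.py <<'E'
from h import *
from scipy.spatial.transform import Rotation as Ro
np.set_printoptions(precision=2,suppress=True)
s=observe();R=np.array(s['tool_rot']);p=np.array(s['eef_pos']);L=np.array([528.5,-134.5,68]);z=R[:,2]
w=np.array([0,-1,-1])/2**.5
print(s['clock'],p,z,s['qpos'],s['force'],s['grip_force'])
rv=np.cross(z,w);print('turn deg tool',np.degrees(R.T@rv),'shift cm first',R.T@(L-w*224-p)/10)
lens=p+z*124;d=L-lens;print('slant',np.degrees(np.arcsin(-z[2])),'lens',lens,'dist',np.linalg.norm(d),'miss',np.linalg.norm(np.cross(z,d)))
E
python3 st.py
```

```text
6.85 [528.08  24.28 262.1 ] [-0.   -0.71 -0.71] [ 0.45  0.38  1.79 -0.7   1.42 -0.4 ] [ 0.4   0.47 -1.53] 59.23918426036835
turn deg tool [-0.04 -0.22 -0.  ] shift cm first [1.05 2.26 2.56]
slant 45.059198489029285 lens [527.6  -63.31 174.33] dist 127.96662441653224 miss 24.757058919632545
```

{"name": "servo_tool", "arguments": {"deltas": [[[0,0,0],[0.2,0.4,0.5],-1],[[0,0,0],[0.3,0.6,0.7],-1],[[0,0,0],[0.3,0.6,0.7],-1],[[0,0,0],[0.25,0.6,0.65],-1],[[0,0,0],[0,0,0],-1],[[0,0,0],[0,0,0],-1],[[0,0,0],[0,0,0],-1]]}}

```text
clock: 7.43
eef_pos: [528.8, 23.0, 228.0]
tool_rot: [[-0.897, 0.443, -0.003], [0.315, 0.633, -0.707], [-0.311, -0.635, -0.707]]
force: [0.7, 0.1, 0.3]
opening: 0.288
grip_force: 59.2
```

```bash
python3 st.py
python3 - <<'E'
from h import *
s=observe();R=np.array(s['tool_rot']);p=np.array(s['eef_pos'])
t=cams.grab_frame('top')[...,::-1];d=cams.grab_frame('side')[...,::-1]
for n in('top','side'):
    print(n,'lens',proj(n,p+R[:,2]*124),'aim',proj(n,p+R[:,2]*224),'tail',proj(n,p-R[:,2]*34))
cv2.imwrite('pics/d.png',np.hstack([cv2.resize(t[150:350,240:440],(400,400)),cv2.resize(d[180:380,220:420],(400,400))]))
E
```

```text
7.4333 [528.84  23.05 228.04] [-0.   -0.71 -0.71] [ 0.44  0.43  1.81 -0.71  1.37 -0.35] [0.65 0.12 0.3 ] 59.239134192466736
turn deg tool [-0.08 -0.16 -0.  ] shift cm first [0.11 0.14 0.06]
slant 45.003403001373464 lens [528.45 -64.63 140.36] dist 100.587236467434 miss 1.7878219678782152
top lens [371.05753043 261.82057602] aim [409.45588358 263.63961878] tail [287.07580955 257.76442514]
side lens [304.51896825 267.07585622] aim [320.24179567 321.61085727] tail [279.08456928 178.71899799]
```

View pics/d.png

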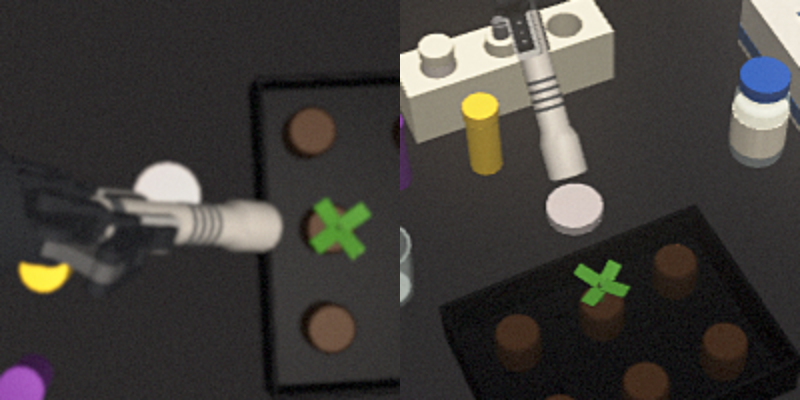

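The top crop shows the lamp aimed along the line to the sprout at (339,228). Its upper lens rim is at about (281,225), as predicted. In the side crop the lens is at about (567,173) against a predicted (569,174), and nothing else has moved. Slant is 45.0°, distance 100.6 mm and aim miss 1.8 mm.

```bash
python3 -c "
from bench import job
print(job.hand_in())"
```

```text
the job is handed in; nothing more can be done
None
```

I've handed the job in: the gripper is holding the lamp clear of everything at a 45° slant, with its lens about 10 cm from the sprout's leaves and its aim within about 2 mm of their middle by my measurements, after about 7.5 s of robot time.

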